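# Open the orange air valve fully

### The job

Open the air line to the laser cutter fully: take the orange winged key and turn it anticlockwise (seen from above), past the upright panel, until it stops and its wings stand square to the panel, in line with its pipe. Leave the blue key as it is, do not knock the panel, and let go.

Things in the scene. Friction and masses are not known exactly. Their poses are not given: they have to be found in the camera images.
- orange_grip (a point): Middle of the orange winged key, on its vertical turning axis, 72 mm above the bench; turns with it: y along the wings, x across their thickness, z up. Wings: upright blade 52 long, 10 thick, 60 to 85 mm above the bench (top 5 mm lower in the middle); pinch it across its thickness. Below it a 10 mm stem, then the valve: collar 22 wide, top 52 above the bench, on a 34 mm square brass body.
- orange_key (a joint): Angle of the orange key, rad. 0 = shut, wings parallel to the panel; grows anticlockwise seen from above to a firm stop at 1.571 = fully open, wings square to the panel, in line with the pipe. Starts barely open, 0.12 to 0.42. It stays where it is left; about 0.1 N m turns it.
- blue_tip (a point): End of one wing of the blue key, which is like the orange one but for its colour: 26 mm from its turning axis, 72 mm above the bench. Its y axis runs along the blue wings, outward. The blue key is to stay as it is.
- valve_panel: Grey bracket fixed to the bench. Origin on the bench midway between the valves, whose axes are at x 0, y +55 and -55 mm (which is where varies); x points to the panel, z up. Base 6 thick, x -55 to 65, 230 wide. Upright panel: front face at x = 37, 3 thick, top 80 mm high: wing ends pass it by 11 mm, and wings lying along it leave only 32 mm for a finger, so open the gripper just a little.

How it is judged (in metres and radians):
At the end, for the whole second after the job is handed in: The orange key stands at rest fully open, within 12 degrees of its stop (joint above 1.35 rad), and the blue key's wing end is within 8 mm of where it began (value of joint orange_key above 1.35 rad and velocity of joint orange_key below 0.1 rad/s and distance of blue_tip from where it was at the start of the episode below 0.008 m); the robot touches nothing.
It fails at once if the blue key is turned (its wing end moves more than 8 mm) (distance of blue_tip from where it was at the start of the episode above 0.008 m).
It fails at once if the panel or its base plate is knocked (more than 20 N from the robot) (contact force between valve_panel and the arm above 20 N or contact force between valve_panel and the fingers above 20 N).
It also fails if it takes over 34 s, if anything falls off the work surface, if the arm or the gripper's body presses on something with over 40 N, if the wrist force passes 120 N, or if a joint passes its speed limit or range.

### The arm

A 6-joint arm with a two-finger parallel gripper is mounted at the origin on a cart in front of the work surface, level with it; the furniture and walls round the work are solid. World frame = base frame: x ahead of the robot, y to its left, z up, the work surface at z = 0. Lengths are in m, angles in degrees, forces in N, time in s.
With the tool pointing down it reaches from about 0.325 to 0.85 m from the base axis. Payload 15.5 kg.
Tool frame: the origin (TCP) lies midway between the tips of the shut fingers; the grasp point (between the pads) lies 19 mm behind it; y points along the fingers, x is the direction in which the jaws open and shut, and the axes are right-handed (so a half turn about y gives the same grasp; the last joint's range is limited). The gripper opens to 91 mm and grips with 3 to 60 N. Pads are 32 mm wide; open, the fingers measure 118 mm over their backs; the gripper's body (76 mm by 178 mm) begins 60 mm behind the grasp point.
Start: joints at [61.736, 28.281, 77.091, -0, 74.628, -5.472], TCP at [0.242, 0.576, 0.188] pointing down, gripper open.
Joint ranges: [-166.48, 166.48], [-47.26, 123.95], [12.59, 153.08], [-70.14, 250.14], [6.76, 159.57], [-176.63, 176.63]. Speed limits (degrees/s): [108.29, 108.29, 147.25, 172.46, 172.46, 172.46].

### API

Orientations are given as a 3x3 rotation matrix whose columns are the frame's x, y, z axes.
In Python, from bench import ctrl gives the robot as it stands. The module is installed in compiled form; this text tells all that it offers. Calls block until the motion is done:
- ctrl.goto(position, orientation): joint-space move of the TCP to a pose.
- ctrl.move_l(position, vel=0.15, ori=None, contact_N=None): straight line of the TCP; ori=None keeps the orientation; vel is the mean speed in m/s. With contact_N (N) it stops when the force on the tool has changed by that much, and returns True; else False.
- ctrl.movej(angles): joint-space move.
- ctrl.command_gripper(opening): opening from 0.0 (shut) to 1.0 (fully open); the grip force is fixed at half the most; returns when the fingers have stopped.
- ctrl.sleep(seconds).
- ctrl.ik(position, orientation): joint angles nearest the present ones, or None.
- ctrl.read_camera(name): name is "side" or "top"; returns the picture (480x640x3 uint8, blue, green, red); there is no depth.
- ctrl.camera_params(name): a dict with "fx", "fy", "cx", "cy" (pixels), "D" ([k1, k2, p1, p2, k3] as OpenCV has them; the pictures are not rectified), "pose" (4x4, takes a point from camera to world coordinates). Camera axes: x right, y up, looking along -z (the intrinsics and any distortion apply to the point x, -y, -z); pixel columns grow to the right and rows downward; lengths in m; the calibration is good to about 2 mm. A picture is of the moment at which its call begins. camera_params takes no time and is no camera call.
A pose or a line that the arm cannot do raises ctrl.MotionError and nothing moves.
- ctrl.sign_off(): hands the job in, once; it reports no verdict.
Readings, each from a call of its own:
- ctrl.current_t(): time.
- ctrl.current_q(): joint angles.
- ctrl.current_dq(): joint speeds.
- ctrl.current_effort(): joint torques, N m.
- ctrl.current_tool_pos(): TCP position.
- ctrl.current_eef_rot(): TCP orientation.
- ctrl.current_contact_force(): force on the tool from outside, world axes, zero at the start.
- ctrl.current_wrist_torque(): the same for the moment, N m.
- ctrl.current_grip_width(): opening from 0.0 (shut) to 1.0 (fully open).
Only numpy, scipy, OpenCV 4.12 (cv2) and the standard library are available. Lean on these libraries where they do the work, as an engineer would, in place of code of your own. Each camera call takes 0.05 s, during which the arm holds its last target. There are 200 camera calls.

## Working session

There is one attempt and no reset: what is moved stays moved. The work goes in short steps, each a Python script; the robot and the scene stay as the last script left them, time stands still between calls to the robot, and variables do not carry over. Pictures are saved under pics/ and viewed, about 8 in all and at most 12, crops included, and the job is handed in when it is done.

```bash
mkdir -p pics
python3 - <<'E'
from bench import ctrl
import cv2,numpy as np
np.set_printoptions(precision=4,suppress=True)
for n in("top","side"):
    cv2.imwrite(f"pics/{n}0.png",ctrl.read_camera(n)); p=ctrl.camera_params(n); print(n,{k:v for k,v in p.items()})
print(ctrl.current_eef_rot(),ctrl.current_t())
E
```

```text
top {'fx': 482.3809042169573, 'fy': 482.3809042169573, 'cx': 330.3425707683108, 'cy': 239.39086226985356, 'D': array([-0.1025,  0.    ,  0.    ,  0.    ,  0.    ]), 'pose': array([[-0.0287,  0.9959, -0.0856,  0.4226],
       [-0.9992, -0.0308, -0.0236,  0.0905],
       [-0.0261,  0.0849,  0.996 ,  0.9055],
       [ 0.    ,  0.    ,  0.    ,  1.    ]])}
side {'fx': 533.2315766719281, 'fy': 533.2315766719281, 'cx': 317.39011417820444, 'cy': 236.89547767517837, 'D': array([-0.1354,  0.    ,  0.    ,  0.    ,  0.    ]), 'pose': array([[ 0.8575,  0.224 , -0.4632,  0.1128],
       [-0.5143,  0.4012, -0.758 , -0.5191],
       [ 0.016 ,  0.8882,  0.4592,  0.4589],
       [ 0.    ,  0.    ,  0.    ,  1.    ]])}
[[ 0.3874 -0.0005 -0.9219]
 [ 0.9219 -0.001   0.3874]
 [-0.0011 -1.      0.0001]] 0.1
```

View pics/top0.png

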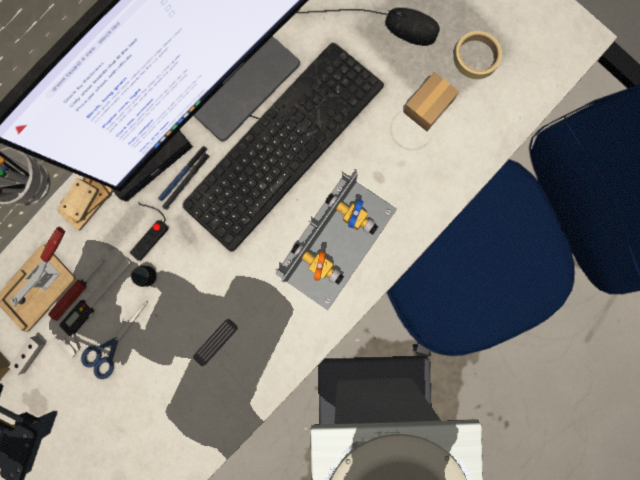

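View pics/side0.png

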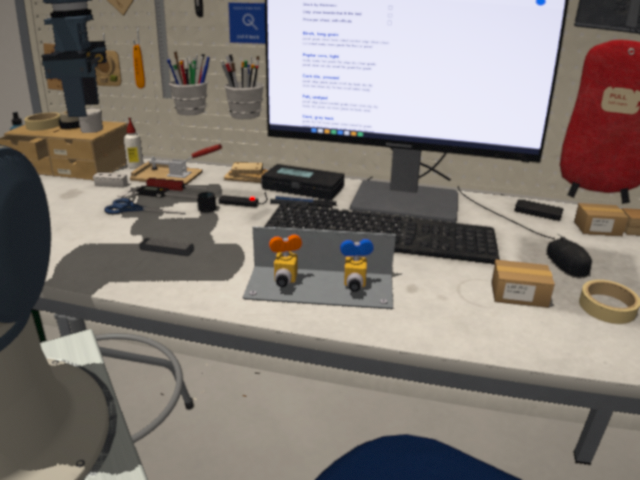

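The top view shows the bracket, with the orange key near (320,265) and the blue key near (355,212). The side view shows orange at (286,243) and blue at (356,248). I'll take a closer crop and segment by colour.

```bash
cat > h.py <<'E'
import cv2,numpy as np
from bench import ctrl
np.set_printoptions(precision=4,suppress=True)
def ray(n,uv):
    p=ctrl.camera_params(n);K=np.array([[p["fx"],0,p["cx"]],[0,p["fy"],p["cy"]],[0,0,1]])
    u=cv2.undistortPoints(np.array(uv,float).reshape(-1,1,2),K,p["D"]).reshape(-1,2)
    d=np.c_[u[:,0],-u[:,1],-np.ones(len(u))]@p["pose"][:3,:3].T
    return p["pose"][:3,3],d
def atz(n,uv,z):
    o,d=ray(n,uv); return o+d*((z-o[2])/d[:,2])[:,None]
def meet(uvt,uvs):
    (a,d),(b,e)=ray("top",uvt),ray("side",uvs); d=d[0];e=e[0]
    s=np.linalg.lstsq(np.c_[d,-e],b-a,rcond=None)[0]; p=a+s[0]*d;q=b+s[1]*e
    return (p+q)/2,np.linalg.norm(p-q)
def mask(im,c,box):
    h=cv2.cvtColor(im,cv2.COLOR_BGR2HSV); lo,hi={"o":((4,190,90),(14,255,255)),"b":((100,150,80),(125,255,255))}[c]
    m=cv2.inRange(h,lo,hi); k=np.zeros_like(m); x0,y0,x1,y1=box; k[y0:y1,x0:x1]=m[y0:y1,x0:x1]; return k
BOX={"top":(270,165,400,310),"side":(240,225,400,310)}
E
python3 - <<'E'
from h import *
for n in("top","side"):
    im=cv2.imread(f"pics/{n}0.png")
    for c in"ob":
        m=mask(im,c,BOX[n]); pts=np.argwhere(m)[:,::-1].astype(float); ce=pts.mean(0)
        w,v=np.linalg.eigh(np.cov(pts.T)); print(n,c,len(pts),ce,np.sqrt(w),v[:,1],pts.min(0),pts.max(0), atz(n,ce,.075))
a=cv2.imread("pics/top0.png")[165:310,270:400]; b=cv2.imread("pics/side0.png")[215:315,235:405]
a=cv2.resize(a,None,fx=4,fy=4,interpolation=cv2.INTER_CUBIC);cv2.imwrite("pics/ct.png",a)
b=cv2.resize(b,None,fx=4.5,fy=4.5,interpolation=cv2.INTER_CUBIC);cv2.imwrite("pics/cs.png",b)
E
```

```text
top o 124 [319.4839 264.75  ] [1.5944 8.9713] [-0.2201  0.9755] [315. 251.] [324. 279.] [[0.4508 0.1301 0.075 ]]
top b 109 [355.2569 213.0092] [1.398  9.0086] [-0.3707  0.9287] [349. 200.] [362. 226.] [[0.5386 0.0656 0.075 ]]
side o 380 [285.0263 243.5684] [3.9178 8.8499] [-0.9939  0.1106] [270. 235.] [300. 251.] [[0.4453 0.1197 0.075 ]]
side b 402 [356.3706 247.4701] [4.0135 9.1164] [-0.9992  0.0399] [340. 239.] [372. 254.] [[0.5336 0.0559 0.075 ]]
```

View pics/ct.png

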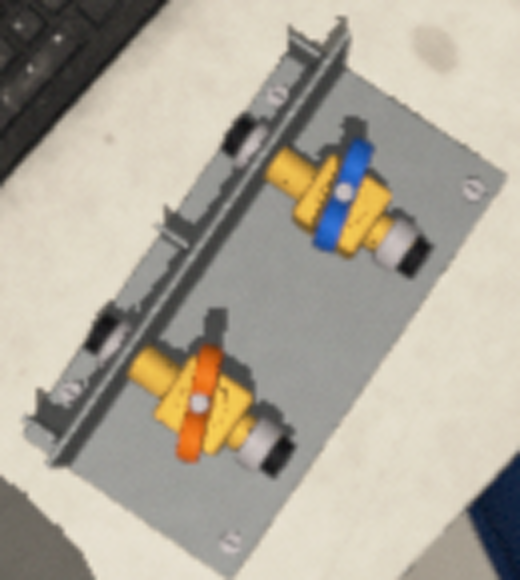

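View pics/cs.png

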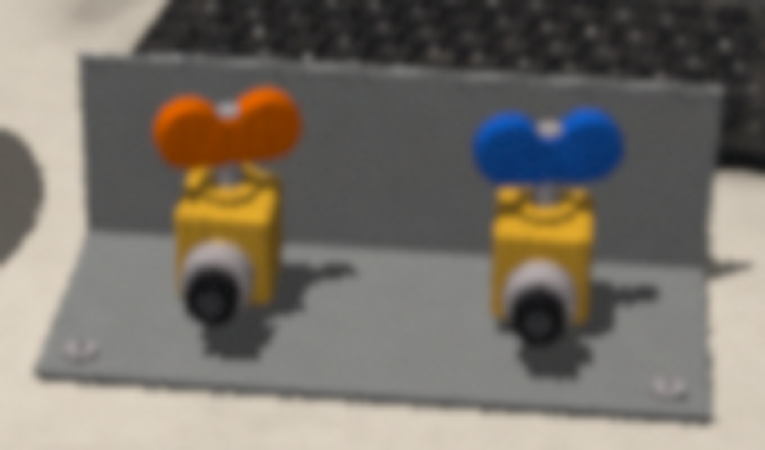

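The crops clearly show the keys, stem caps, base front corners and panel top corners. In the top crop the caps are at (199,403) and (344,191), and in the side crop at (228,108) and (548,128). I'll fit the bracket pose to these points in both cameras.

```bash
cat > fit.py <<'E'
from h import *
from scipy.optimize import least_squares
L=np.array([[0,.055,.0805],[0,-.055,.0805],[-.055,.115,.006],[-.055,-.115,.006],[.037,.115,.08],[.037,-.115,.08]])
px={"top":np.array([[199,403],[344,191],[228,578],[507,177],[58,463],[346,35]])/4+[270,165],
    "side":np.array([[228,108],[548,128],[38,377],[710,420],[82,55],[722,85]])/4.5+[235,215]}
def proj(n,X):
    p=ctrl.camera_params(n);K=np.array([[p["fx"],0,p["cx"]],[0,p["fy"],p["cy"]],[0,0,1]])
    c=(X-p["pose"][:3,3])@p["pose"][:3,:3]*[1,-1,-1]
    return cv2.projectPoints(c.reshape(-1,1,3),np.zeros(3),np.zeros(3),K,p["D"])[0].reshape(-1,2)
def W(s,L=L):
    c,n=np.cos(s[2]),np.sin(s[2]); return L@np.array([[c,-n,0],[n,c,0],[0,0,1]]).T+[s[0],s[1],0]
if __name__=="__main__":
    for ns in(["top"],["side"],["top","side"]):
        r=least_squares(lambda s:np.concatenate([(proj(n,W(s))-px[n]).ravel() for n in ns]),[.5,.1,.93],loss="soft_l1")
        s=r.x;print(ns,s[:2],np.degrees(s[2]),"orange",W(s)[0],"blue",W(s)[1]);print(r.fun.reshape(-1,2).round(1).tolist())
    im=cv2.imread("pics/top0.png")
    pts=np.argwhere(mask(im,"o",BOX["top"]))[:,::-1].astype(float); P=atz("top",pts,.082)[:,:2]
    w,v=np.linalg.eigh(np.cov(P.T)); d=v[:,1]; print("wing dir",np.degrees(np.arctan2(d[1],d[0]))%180,"theta deg",(np.degrees(np.arctan2(d[1],d[0])-s[2])-90)%180, "centre",P.mean(0))
E
python3 fit.py
```

```text
['top'] [0.4938 0.0972] 53.67603954651221 orange [0.4494 0.1298 0.0805] blue [0.5381 0.0647 0.0805]
[[-0.3, -0.3], [-0.1, 0.1], [0.4, 0.7], [0.2, -0.5], [-2.7, 1.2], [1.3, -0.9]]
['side'] [0.4918 0.0897] 53.89922795399731 orange [0.4473 0.1221 0.0805] blue [0.5362 0.0573 0.0805]
[[-0.3, 0.5], [0.7, 0.1], [-1.8, -1.3], [1.5, -1.0], [-1.6, -0.2], [0.7, 1.0]]
['top', 'side'] [0.4941 0.0949] 53.434567232958734 orange [0.4499 0.1277 0.0805] blue [0.5382 0.0622 0.0805]
[[1.0, -0.6], [1.3, -0.0], [1.3, 0.4], [1.6, -0.4], [-1.5, 0.7], [2.9, -1.1], [-0.5, -1.4], [-0.0, -1.6], [-1.9, -3.7], [0.3, -2.9], [-1.4, -2.0], [-0.0, -0.3]]
wing dir 165.72124243472356 theta deg 22.286675201764822 centre [0.4505 0.1297]
```

The top and side fits disagree by about 7 mm in y. The top view is the better one for xy, so I'll use about (0.4493, 0.129), yaw 53.7° and wing direction about 166°. Next I'll hover and check the finger position relative to the key.

```bash
cat >> h.py <<'E'
def R(a):  # jaw axis heading a (deg), tool down
    a=np.radians(a); x=np.array([np.cos(a),np.sin(a),0]); y=np.array([0,0,-1.]); return np.c_[x,y,np.cross(x,y)]
E
python3 - <<'E'
from h import *
c=[.4493,.129]
for a in(75.7,255.7):
    for da in(0,68): print(a+da,ctrl.ik([*c,.06],R(a+da)))
for a in(75.7,255.7):
    q0,q1=ctrl.ik([*c,.06],R(a)),ctrl.ik([*c,.06],R(a+68))
    if q0 is not None and q1 is not None and abs(q1[5]-q0[5])<100: break
print("use",a)
ctrl.command_gripper(24/91)
ctrl.goto([*c,.16],R(a)); ctrl.move_l([*c,.102],vel=.1)
print(ctrl.current_t(),ctrl.current_tool_pos(),ctrl.current_grip_width(),ctrl.current_contact_force())
s=ctrl.read_camera("side");t=ctrl.read_camera("top");cv2.imwrite("pics/s1.png",s);cv2.imwrite("pics/t1.png",t)
v=np.hstack([cv2.resize(s[170:300,225:325],(400,520),interpolation=cv2.INTER_CUBIC),cv2.resize(t[200:330,270:370],(400,520),interpolation=cv2.INTER_CUBIC)]);cv2.imwrite("pics/v1.png",v)
E
```

```text
75.7 [  8.6943  26.715  107.1661  -0.      46.119  -67.0057]
143.7 [   8.6943   26.715   107.1661   -0.       46.119  -135.0057]
255.7 [  8.6943  26.715  107.1661  -0.      46.119  112.9943]
323.7 [  8.6943  26.715  107.1661  -0.      46.119   44.9943]
use 75.7
3.725 [0.4495 0.1292 0.1023] 0.26431315145119466 [-0.2497  0.6841  0.0481]
```

View pics/v1.png

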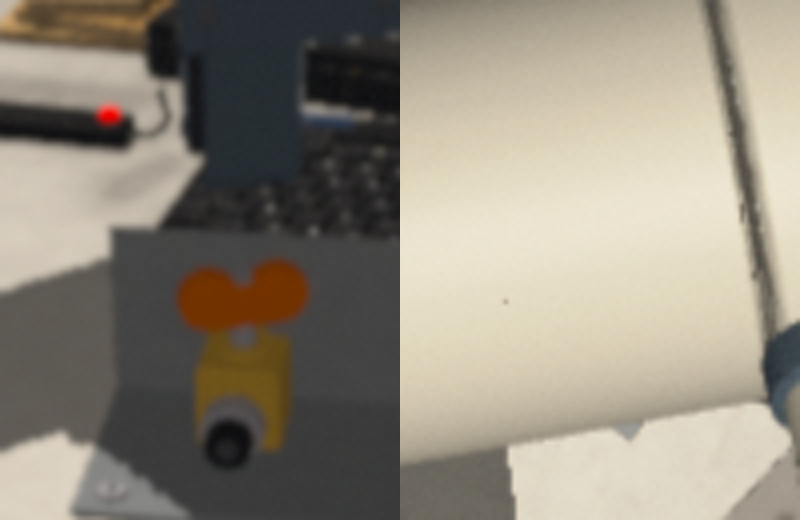

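The side view shows the front finger tip at about (287.5,215.5) full-frame, above the key at about (285.8,243). The arm hides the key from the top camera. I'll compare this with the projected finger.

Run:
```python
from fit import *
p=ctrl.current_tool_pos();Rr=ctrl.current_eef_rot()
for off in(-.0255,-.012): 
    X=[p+Rr[:,0]*off+Rr[:,2]*w for w in(-.016,0,.016)]; print(off,proj("side",np.array(X)))
for c in([.4493,.129],[.4483,.126],[.4473,.123]):
    d=Rr[:,0]; k=np.array([*c,.0725])-d*.005; print(c,proj("side",np.array([k])),proj("side",np.array([[*c,.0805]])))
im=cv2.imread("pics/s1.png");m=mask(im,"o",(240,225,320,310));cv2
h=cv2.cvtColor(im,cv2.COLOR_BGR2HSV);m=cv2.inRange(h[225:270,260:310],(4,190,50),(14,255,255));print(np.argwhere(m).mean(0)[::-1]+[260,225],m.sum()/255)
```

```text
-0.0255 [[298.9454 230.4247]
 [288.5035 231.6771]
 [277.9596 232.9427]]
-0.012 [[296.6465 226.5445]
 [286.3438 227.7596]
 [275.9424 228.9878]]
[0.4493, 0.129] [[285.2707 243.4169]] [[284.4456 237.3564]]
[0.4483, 0.126] [[285.6098 244.3693]] [[284.7815 238.2878]]
[0.4473, 0.123] [[285.9512 245.3281]] [[285.1197 239.2255]]
[285.1475 244.0054] 373.0
```

The key position fits (error under 1 px), but the finger tip appears about 14 px higher than predicted. I'll compare the before and after images to find the true tip.

Run:
```python
from fit import *
a=cv2.imread("pics/side0.png");b=cv2.imread("pics/s1.png")
x=a[195:255,245:335];y=b[195:255,245:335]
g=lambda i:np.clip(cv2.resize(i,None,fx=4.4,fy=6,interpolation=cv2.INTER_NEAREST).astype(float)*2,0,255).astype(np.uint8)
cv2.imwrite("pics/v2.png",np.hstack([g(x),g(y)]))
p=ctrl.current_tool_pos();Rr=ctrl.current_eef_rot()
for dz in(0,.01,.02,.03): print(dz,proj("side",np.array([p+Rr[:,0]*o+[0,0,dz] for o in(-.0255,-.012,.012,.0255)]))[:,1])
```

```text
0 [231.6771 227.7596 221.0675 217.4485]
0.01 [225.6149 221.7632 215.1854 211.6294]
0.02 [219.4826 215.6988 209.239  205.7479]
0.03 [213.2797 209.5659 203.2278 199.8037]
```

View pics/v2.png

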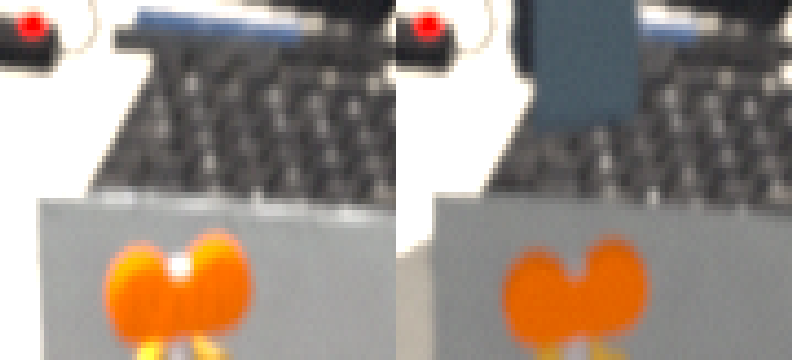

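The finger's columns match the prediction, and both fingers' tips sit about 20 mm above the reported TCP. I'll descend in guarded steps and check again.

Run:
```python
from fit import *
c=[.4493,.129]
hit=ctrl.move_l([*c,.058],vel=.06,contact_N=5)
p=ctrl.current_tool_pos();Rr=ctrl.current_eef_rot()
print(hit,ctrl.current_t(),p,ctrl.current_contact_force(),ctrl.current_wrist_torque())
b=ctrl.read_camera("side");cv2.imwrite("pics/s2.png",b)
y=b[205:285,240:330]
cv2.imwrite("pics/v3.png",np.clip(cv2.resize(y,None,fx=7,fy=7,interpolation=cv2.INTER_CUBIC).astype(float)*2,0,255).astype(np.uint8))
for dz in(0,.01,.02,.03): print(dz,proj("side",np.array([p+Rr[:,0]*o+[0,0,dz] for o in(-.0255,-.012,.012,.0255)]))[:,1])
```

```text
False 4.7083 [0.4494 0.129  0.0581] [ 0.2157 -0.73   -0.5233] [-0.0042 -0.0103 -0.0218]
0 [257.8672 253.6832 246.5257 242.6499]
0.01 [252.1083 247.9809 240.9224 237.1013]
0.02 [246.2819 242.213  235.2569 231.4925]
0.03 [240.3873 236.3791 229.5288 225.8227]
```

View pics/v3.png

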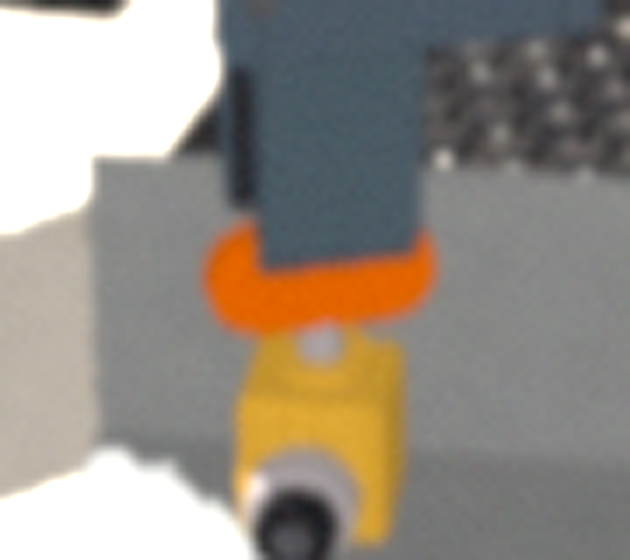

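The fingers straddle the blade without contact. The front tip is at row about 242, so its z is about 0.08, roughly 21 mm above the nominal TCP. I'll go a further 17 mm down, guarded, then shut the gripper and look.

Run:
```python
from fit import *
c=[.4493,.129]
hit=ctrl.move_l([*c,.042],vel=.04,contact_N=4)
print(hit,ctrl.current_t(),ctrl.current_tool_pos(),ctrl.current_contact_force())
if not hit:
    ctrl.command_gripper(0.0)
    print(ctrl.current_t(),ctrl.current_tool_pos(),ctrl.current_grip_width()*91,ctrl.current_contact_force(),ctrl.current_wrist_torque())
b=ctrl.read_camera("side");cv2.imwrite("pics/s3.png",b)
y=b[205:285,240:330]
cv2.imwrite("pics/v4.png",np.clip(cv2.resize(y,None,fx=7,fy=7,interpolation=cv2.INTER_CUBIC).astype(float)*2,0,255).astype(np.uint8))
```

```text
False 5.3083 [0.4491 0.129  0.0418] [ 0.4279 -1.0479 -0.2818]
5.675 [0.4496 0.1296 0.0422] 9.597115307693617 [ 0.179   6.6784 -2.2091] [ 1.2386 -0.0386 -0.0324]
```

View pics/v4.png

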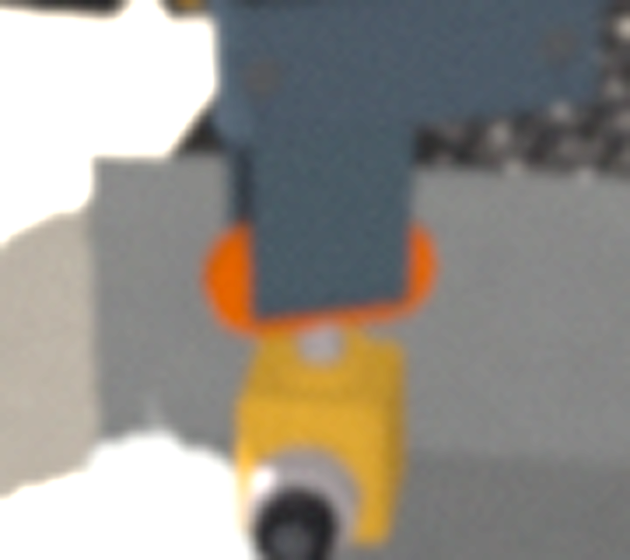

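The grip is good: 9.6 mm opening on a 10 mm blade, 6.7 N side force, with the fingers on the wing faces below their top. Now I'll turn it in steps, watching force and torque.

Run:
```python
from fit import *
c=[.4494,.1293,.042]
for a in (87,98,109,120,130,138,142.5):
    ctrl.goto(c,R(a))
    x=ctrl.current_eef_rot()[:,0]; f=ctrl.current_contact_force(); m=ctrl.current_wrist_torque()
    print(a,round(np.degrees(np.arctan2(x[1],x[0])),1),f,m,round(ctrl.current_grip_width()*91,1),round(ctrl.current_t(),2))
    if np.linalg.norm(f)>40 or abs(m[2])>1.2: print("stop");break
```

```text
87 86.8 [-0.4116  3.4081  1.3218] [0.7983 0.07   0.0828] 9.8 6.04
98 97.6 [-0.8942  5.5804  1.9233] [1.0117 0.0972 0.0712] 9.5 6.35
109 108.5 [-1.3071  5.2654  3.9176] [0.9378 0.1338 0.0447] 10.0 6.66
120 119.4 [-0.6531  4.7595  2.8076] [0.9761 0.161  0.0787] 9.9 6.97
130 129.3 [-0.1954  5.2095  4.3108] [0.9571 0.1498 0.0962] 9.4 7.26
138 137.3 [-0.3592  5.3933  4.5145] [1.0609 0.1242 0.0811] 9.4 7.53
142.5 141.8 [-0.8749  4.6597  5.007 ] [1.0189 0.1176 0.0697] 9.9 7.78
```

It's turning smoothly at about 0.08 N m. I'll go on in 1.5° steps until the stop shows in the torque.

Run:
```python
from fit import *
c=[.4494,.1293,.042]
for a in np.arange(144,151.1,1.5):
    ctrl.goto(c,R(a))
    x=ctrl.current_eef_rot()[:,0]; f=ctrl.current_contact_force(); m=ctrl.current_wrist_torque()
    print(a,round(np.degrees(np.arctan2(x[1],x[0])),1),f,m,round(ctrl.current_t(),2))
    if abs(m[2])>.3 or np.linalg.norm(f)>25: print("stop");break
```

```text
144.0 143.3 [-0.8471  5.0667  4.6511] [0.9752 0.1296 0.1145] 8.03
145.5 144.9 [0.0756 4.7166 5.8573] [ 0.974   0.0953 -0.6525] 8.28
stop
```

The stop shows at about 144°, as predicted (143.7°). I'll release a little, lift straight up, move clear and check.

Run:
```python
from fit import *
ctrl.goto([.4494,.1293,.042],R(144.3))
ctrl.command_gripper(24/91)
p=ctrl.current_tool_pos(); print(p,ctrl.current_contact_force(),ctrl.current_wrist_torque())
ctrl.move_l([p[0],p[1],.17],vel=.12)
ctrl.goto([.242,.45,.2],R(100)); ctrl.sleep(.3)
print(ctrl.current_t(),ctrl.current_contact_force())
b=ctrl.read_camera("side");t=ctrl.read_camera("top");cv2.imwrite("pics/s9.png",b);cv2.imwrite("pics/t9.png",t)
s=[.4938,.0965,np.radians(53.7)]
t0=cv2.imread("pics/top0.png")
for n,im in(("before",t0),("after",t)):
  for k in"ob":
    pts=np.argwhere(mask(im,k,BOX["top"]))[:,::-1].astype(float)
    if len(pts)<20: print(n,k,len(pts));continue
    P=atz("top",pts,.082)[:,:2];w,v=np.linalg.eigh(np.cov(P.T));d=v[:,1]
    print(n,k,len(pts),P.mean(0),"theta",(np.degrees(np.arctan2(d[1],d[0])-s[2])-90)%180)
cv2.imwrite("pics/v9.png",np.hstack([cv2.resize(t[165:310,270:400],(400,446)),cv2.resize(b[215:315,235:405],(400,446))]))
```

```text
[0.4493 0.1292 0.0419] [-0.2482  0.0058  0.2943] [0.0864 0.0204 0.0322]
11.9417 [ 0.9349  0.1547 -0.0506]
before o 124 [0.4505 0.1297] theta 22.021242434723547
before b 109 [0.5376 0.0658] theta 12.81853465759582
after o 129 [0.4499 0.1296] theta 89.40741380776564
after b 108 [0.5379 0.0655] theta 12.851086706830415
```

View pics/v9.png

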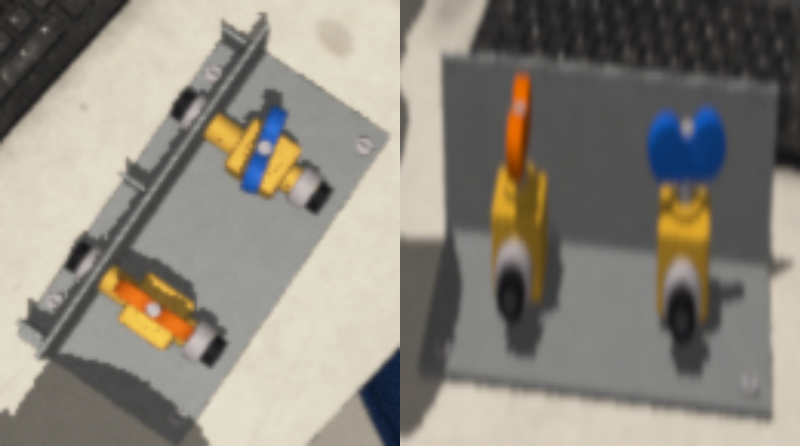

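The orange wings (crop 155,310) now lie in line with the pipe at 89.4°. The blue key (265,147) is unchanged and the arm is clear, so I'll hand in.

```bash
python3 -c "
from bench import ctrl
ctrl.sign_off(); print(ctrl.current_t())"
```

```text
the job is handed in; nothing more can be done
the job is handed in; nothing more can be done
```

The orange key is fully open and the job is handed in. I gripped its blade across the thickness (9.6 mm measured) and turned it from about 22° until the wrist torque jumped to 0.65 N m at the stop. Then I let go, lifted straight up and moved clear, at about 12 s of the 34 s allowed.

**Final checks, top camera:**
- **Orange key:** it stands at 89.4° (about 1.56 rad), in line with its pipe.
- **Blue key:** unchanged, 12.82° before and 12.85° after, with its centre within 0.5 mm.
- **Forces:** in the readings I took between moves, the tool force stayed below about 8 N and I saw no sign of the panel being touched. The robot is clear of everything.

**Disagreements:**
- **Key position:** the two cameras first differed by about 7 mm in y. I used the top view, and the centred grip confirmed it.
- **Finger tips:** in the side view they appeared about 20 mm higher than the reported tool point. I therefore went down to 0.042 m in force-guarded steps, not the roughly 0.055 m the stated geometry suggested.

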